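# Assemble the die pack of a laboratory pasta press

## Robot

A 6-joint arm with a two-finger parallel gripper is mounted at the origin on the work surface. World frame = base frame: x ahead of the robot, y to its left, z up, the work surface at z = 0. Lengths are in mm, angles in rad, forces in N, time in s.
With the tool pointing down it reaches from about 275 to 1000 mm from the base axis. Payload 8.4 kg.
Tool frame: the origin (TCP) lies between the finger pads; the fingertips stand 22 mm ahead of it and the grasp point (between the pads) lies 3 mm ahead of it (r.nose_length is the z of the fingertips in the tool frame, in mm); z points along the fingers, y is the line along which they close (so a half turn about z gives the same grasp; the last joint's range is limited). The gripper opens to 85 mm and grips with 20 to 120 N. Pads are 22 mm wide; open, the fingers measure 114 mm over their backs; the gripper's body (76 mm by 85 mm) begins 54 mm behind the grasp point. The pads swing forward as they close: fully open they stand 13 mm farther back than shut.
Start: joints at [1.272, 0.353, 1.633, -0, 1.155, -0.002], TCP at [182.787, 597.676, 217.681] pointing down, gripper open.
Joint ranges: [-2.63, 2.63], [-0.92, 2.1], [0.06, 2.66], [-1.3, 4.44], [0, 2.69], [-3.02, 3.02]. Speed limits (rad/s): [2.22, 2.22, 2.79, 3.14, 3.14, 3.14].

## Interface

Orientations are given as [roll, pitch, yaw] about the fixed x, y, z axes, in that order (R = Rz(yaw) Ry(pitch) Rx(roll)).
In Python, from rig import r, cams gives the robot as it stands.
- The arm moves only by the shell command python3 -m handwheel 'ROWS' [FORCE]. ROWS is rows parted by semicolons, their numbers by spaces, 1 to 5 of them, each of 7 numbers: a rotation vector rx, ry, rz in rad, then dx, dy, dz in mm, then the opening from 0.0 (shut) to 1.0 (fully open); each row shifts and turns the commanded pose from where the row before left it, along the tool's axes as they then stand; what a row does not reach is not made up. A row lasts 1/12 s, in which the tool goes at most 41.7 mm and 0.125 rad, less where a joint would pass 70% of its speed; a pose out of reach is approached as far as the arm can. The fingers move at their own pace and stop on an object; FORCE is the grip in N (left out, the last holds). Time passes only in rows, so rows that do not move let the fingers close. It prints the time, the measured TCP pose, the force, the opening and the grip force at its end.
- r.sense(): the state, without advancing time (a new reading comes with each control period).
- cams.grab_frame(name): name is "scene" or "top"; returns the picture (400x640x3 uint8, red, green, blue); there is no depth.
- cams.camera_params(name): a dict with "fx", "fy", "cx", "cy" (pixels), "dist_coeffs" ([k1, k2, p1, p2, k3] as OpenCV has them; the pictures are not rectified), "rvec" (rotation vector, rad) and "tvec" (3), from world to camera coordinates, as OpenCV has them. Camera axes: x right, y down, z forward; pixel columns grow to the right and rows downward; lengths in mm; the calibration is good to about 2 mm. A picture is of the moment at which its call begins. camera_params takes no time and is no camera call.
- r.sign_off(): hands the job in; it is judged then, once.
The state is a dict: "clock": time; "qpos": joint angles; "qvel": joint speeds; "joint_efforts": joint torques, N m; "eef_pos": TCP position; "tcp_rot": TCP orientation; "contact_force": force on the tool from outside, world axes, zero at the start; "wrist_torque": the same for the moment, N m; "opening": opening from 0.0 (shut) to 1.0 (fully open); "grasp_force": force on a finger pad.
Only numpy, scipy, OpenCV 4.12 (cv2) and the standard library are available. Lean on these libraries where they do the work, as an engineer would, in place of code of your own. Each camera call takes 0.05 s, during which the arm holds its last target. There are 200 camera calls.

## Task

The bronze pasta die stands clean on its white assembly board: put its die pack back together on the central stud. First the perforated filter support, turned until it drops over the die's two dowels and lies flat on the die, then the short beige spacer on its hub, and last the sprung blue clamp cap, pushed down over the T-head and given a quarter turn so that it springs up and locks under the head. Nothing may be forced (keep every push below about 40 N), and the tall black spacer and the other things on the bench stay where they are.

Things in the scene. Friction and masses are not known exactly. Their poses are not given: they have to be found in the camera images.
- base: White plastic assembly board, 150 x 140 x 12 mm, fixed to the table; on it the bronze die (diameter 92 mm, 16 mm thick) and in the middle the upright steel stud. Origin: on the stud's axis at table height, z up. The stud is 24 mm in diameter up to 56 mm above the table, then tapers to a 12.4 mm neck at 63 mm, which ends in the T-head.
- die_face (a point): Centre of the die's flat face, 28 mm above the table; axes of the board. On the face two steel dowels, 6 mm in diameter and 5 mm tall with tapered tips, stand diametrically across, each 26.5 mm from the stud's axis. The die sits in the board at any angle, tight and not turning. The direction of the dowels is not reported: see them from above or find them by feel.
- stud_head (a point): Top of the stud's T-head, on the axis, 90 mm above the table; axes of the board. The head is a bar 24 mm long along the board's x axis and 12 mm wide along its y axis; underside 75.5 mm above the table, straight sides up to 84 mm, then tapered to 15 x 5 mm at the top.
- support: Filter support: bright perforated metal disc, diameter 64 mm, 7 mm thick, with a 36 mm hub that rises to 18 mm above the underside (grip the hub); bore 26 mm. Four rim notches, 10 mm wide and reaching in to 21.5 mm from the centre, on its +x, +y, -x, -y axes; any two across from each other take the dowels. On the dowel tops it stands 5 mm high. Origin: centre of its underside, z up. About 200 g.
- spacer: Short spacer: beige plastic sleeve, outer diameter 38 mm, bore 26 mm, 16 mm high. It sits on top of the support's hub. Origin: centre of its underside, z up. About 50 g.
- cap: Clamp cap: blue ribbed round wall, diameter 56 mm, 26 mm high (grip it outside), open at the top, with an aluminium floor. Origin: centre of the floor's underside, z up; the wall runs from 0 to 26 mm. The floor has a through slot 15 x 27 mm, long along the cap's x axis (white rim marks), that passes over the T-head. About 190 g.
- cap_floor (a point): Centre of the top of the cap's floor, 10 mm above the cap's origin; axes of the cap. A detent groove 15 mm wide and 2.5 mm deep crosses it along the cap's y axis: after a quarter turn either way the T-head's underside lies in it. The cap can turn while its origin is 62 to 65 mm above the table; let go in the detent, the origin comes to about 68 mm.
- cap_ring (a point): Underside centre of the cap's sprung steel pressure ring (40 mm outside, 27 mm bore) as it is when out: it sticks out 10 mm below the cap's origin. It takes 5 N to start and 1 N more per mm, and goes in up to 10 mm. On a good stack it meets the spacer with the cap's origin 72 mm above the table; turning takes about 13 N of push.
- tall_spacer: Wrong part: a tall black plastic sleeve, outer diameter 38 mm, bore 26 mm, 26 mm high. Stays where it is. Origin: centre of its underside.
- brush: Cleaning brush, 170 mm long, lying on the bench; stays where it is. Origin on its underside near the middle.
- spanner: Steel spanner, 170 mm long, lying at the far side; stays where it is. Origin on its underside near the middle.
- jar: Sample jar with a steel lid, 64 mm in diameter, 85 mm high, standing beyond the board; stays where it is. Origin: centre of its underside.
- caliper: Caliper, 170 mm long, lying on the bench at the right; stays where it is. Origin on its underside, on the beam's middle.

How it is judged:
By the outcome, as a careful person would: the job done as asked, in the order asked, and still so for the second after the job is handed in, with the robot touching nothing.
It also fails if it takes over 72 s, if anything falls off the work surface, if the arm or the gripper's body presses on something with over 40 N, if the wrist force passes 120 N, or if a joint passes its speed limit or range.

## Working session

There is one attempt and no reset: what is moved stays moved. The work goes in short steps, Python scripts to look and compute and a shell command to move; the robot and the scene stay as the last step left them, time stands still between calls to the robot, and variables do not carry over. Pictures are saved under pics/ and viewed, at most 10 in all, crops included, and the job is handed in when it is done.

```bash
mkdir -p pics; ls; python3 - <<'E'
from rig import r,cams
import cv2
for n in("scene","top"):
    cv2.imwrite(f"pics/{n}0.png",cams.grab_frame(n)[:,:,::-1]); print(n,cams.camera_params(n))
print(r.sense())
E
```

```text
pics
scene {'fx': 397.4302053380942, 'fy': 397.4302053380942, 'cx': 315.8841871959447, 'cy': 200.05289241348925, 'dist_coeffs': array([0.02469436, 0.        , 0.        , 0.        , 0.        ]), 'rvec': array([ 2.16464244,  1.1978707 , -0.45835938]), 'tvec': array([-295.25364995, -317.84293118, 1437.36989067])}
top {'fx': 380.86183962453816, 'fy': 380.86183962453816, 'cx': 324.46975986780507, 'cy': 196.37542291786195, 'dist_coeffs': array([0.03195985, 0.        , 0.        , 0.        , 0.        ]), 'rvec': array([ 2.11495898, -2.13842728,  0.18170114]), 'tvec': array([ -4.70804347, 574.86157071, 990.02371422])}
{'clock': 0.1, 'qpos': array([ 1.27162363e+00,  3.53598415e-01,  1.63405369e+00, -1.28052323e-05,
        1.15518629e+00, -2.38636066e-03]), 'qvel': array([-1.67158730e-05, -1.58920614e-03, -2.36384962e-03,  5.56556278e-04,
        1.14079255e-03,  1.01578639e-03]), 'joint_efforts': array([-1.54131071e-04, -6.06358480e+01, -3.42820036e+01, -1.36390290e-04,
        3.92136208e-03, -4.81128984e-05]), 'eef_pos': array([182.64729693, 597.25916505, 217.02716201]), 'tcp_rot': array([-3.14034689e+00,  8.73585143e-06,  2.84481150e+00]), 'contact_force': array([-0.45803812, -0.26679169, -0.67735484]), 'wrist_torque': array([-0.04859014,  0.00660096,  0.00797646]), 'grasp_force': 0.0, 'opening': 1.0042745622839422}
```

View pics/top0.png

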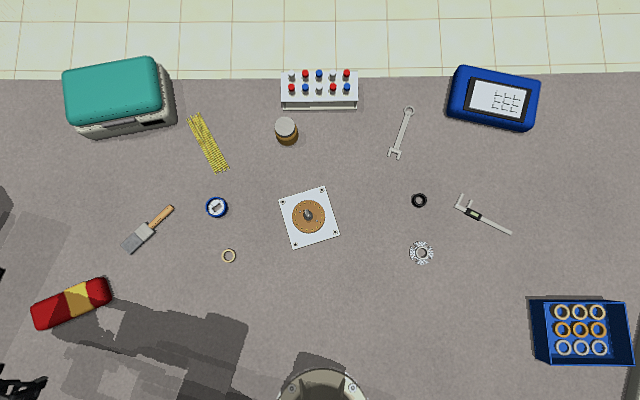

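View pics/scene0.png

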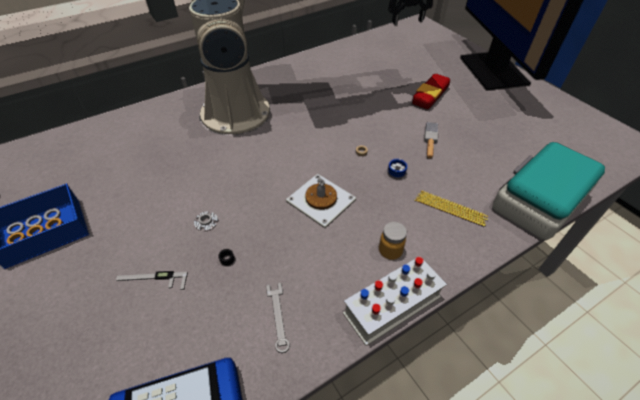

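The top view shows the support at (421,252), short spacer at (228,256), cap at (216,207), board and stud at (309,216), and tall black spacer at (419,200). Next I'll measure these and look at enlarged crops.

```bash
cat > h.py <<'E'
import numpy as np, cv2
from rig import r,cams
def cast(n,uv,z):
    p=cams.camera_params(n);K=np.array([[p['fx'],0,p['cx']],[0,p['fy'],p['cy']],[0,0,1]])
    R=cv2.Rodrigues(p['rvec'])[0];C=-R.T@p['tvec']
    q=cv2.undistortPoints(np.array(uv,float).reshape(-1,1,2),K,p['dist_coeffs'])[:,0]
    d=np.c_[q,np.ones(len(q))]@R
    return C+d*((z-C[2])/d[:,2])[:,None]
def proj(n,P):
    p=cams.camera_params(n);K=np.array([[p['fx'],0,p['cx']],[0,p['fy'],p['cy']],[0,0,1]])
    return cv2.projectPoints(np.array(P,float).reshape(-1,1,3),p['rvec'],p['tvec'],K,p['dist_coeffs'])[0][:,0]
def crop(im,c,h,w,s):
    return cv2.resize(im[c[1]-h:c[1]+h,c[0]-w:c[0]+w],None,fx=s,fy=s,interpolation=cv2.INTER_NEAREST)
E
python3 - <<'E'
from h import *
im=np.mean([cams.grab_frame("top").astype(float) for _ in range(4)],0).astype('uint8')[:,:,::-1]; np.save('top.npy',im)
sc=np.mean([cams.grab_frame("scene").astype(float) for _ in range(4)],0).astype('uint8')[:,:,::-1]; np.save('sc.npy',sc)
a=crop(im,(310,217),18,24,16)[:,:400] if 0 else crop(im,(309,217),18,25,8)
b=crop(im,(421,252),18,25,8);c=crop(im,(216,207),18,25,8);d=crop(sc,(320,198),18,25,8)
cv2.imwrite('pics/m1.png',np.vstack([np.hstack([a,b]),np.hstack([c,d])]))
hsv=cv2.cvtColor(im,cv2.COLOR_BGR2HSV)
def blob(m,c,rad):
    y,x=np.mgrid[:400,:640];k=m&((x-c[0])**2+(y-c[1])**2<rad**2)
    cs=cv2.findContours(k.astype('uint8'),cv2.RETR_EXTERNAL,cv2.CHAIN_APPROX_NONE)[0];cs=max(cs,key=cv2.contourArea)
    return cs
H,S,V=[hsv[:,:,i].astype(int) for i in range(3)]
for nm,m,c,rad,z in (("board",(V>170)&(S<60),(309,217),40,12),("die",(S>90)&(H<25),(309,217),22,28),("sup",(V>150),(421,252),18,7),
   ("spacer",(S>70)&(H<35)&(V>120),(228,256),12,16),("cap",(S>120)&(H>90),(216,207),17,26),("tall",V<60,(419,200),14,26)):
    cs=blob(m,c,rad); e=cv2.minEnclosingCircle(cs); hull=cv2.convexHull(cs); M=cv2.moments(hull); uv=(M['m10']/M['m00'],M['m01']/M['m00'])
    P=cast("top",hull[:,0],z); rc=cv2.minAreaRect(P[:,:2].astype('float32'))
    print(nm,np.round(uv,1),"ctr",cast("top",[uv],z)[0].round(1),"rect",np.round(rc[0],1),np.round(rc[1],1),round(rc[2],1))
E
```

```text
board [308.4 217.1] ctr [523.   34.8  12. ] rect [524.3  34.8] [147.9 138. ] 16.6
die [308.1 215.9] ctr [524.3  35.   28. ] rect [524.5  35.3] [88.7 89.2] 89.4
sup [418.4 253.2] ctr [ 420.1 -268.8    7. ] rect [ 423.9 -271.3] [70.3 81.4] 19.4
spacer [226.  258.7] ctr [410.5 260.9  16. ] rect [409.8 261.9] [31.5 13.7] 61.1
cap [216.  206.7] ctr [553.5 291.2  26. ] rect [554.2 290. ] [59.  53.5] 89.3
tall [418.8 200. ] ctr [ 565.9 -273.3   26. ] rect [ 566.  -272.7] [35.9 40.7] 25.8
```

View pics/m1.png

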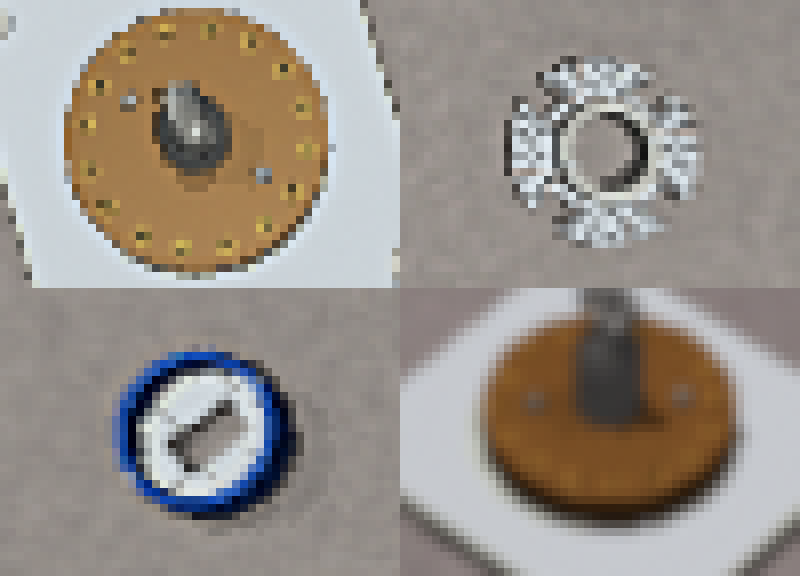

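The crops show:
- Dowels on the die face at about (299.6,211.0) and (316.4,220.4).
- Support notches roughly on the image diagonals.
- The cap's slot pointing right and slightly up.

Now I'll measure these more precisely.

```bash
python3 - <<'E'
from h import *
im=np.load('top.npy');sc=np.load('sc.npy')
D=cast("top",[[299.6,211.0],[316.4,220.4]],33);d=D[0]-D[1]
print("dowels",D.round(1),"mid",D.mean(0).round(1),"dist",np.linalg.norm(d),"ang",np.degrees(np.arctan2(d[1],d[0])))
def mask(img,c,rad,f,n):
    hsv=cv2.cvtColor(img,cv2.COLOR_BGR2HSV).astype(int);H,S,V=[hsv[:,:,i] for i in range(3)]
    y,x=np.mgrid[:400,:640];return (f(H,S,V)&((x-c[0])**2+(y-c[1])**2<rad**2))
def pts(m): y,x=np.nonzero(m);return np.c_[x,y].astype(float)
# dowels by mask: grey pixels on die
def circ(P):  # algebraic circle fit
    A=np.c_[2*P[:,:2],np.ones(len(P))];s=np.linalg.lstsq(A,(P[:,:2]**2).sum(1),rcond=None)[0];return s[:2].round(1),np.sqrt(s[2]+s[0]**2+s[1]**2).round(1)
for n,img,c,z in(("top",im,(308,216),28),("scene",sc,(321,197),28)):
    m=mask(img,c,26,lambda H,S,V:(S>80)&(H<25),n);cs=max(cv2.findContours(m.astype('uint8'),0,1)[0],key=cv2.contourArea)
    hp=cv2.convexHull(cs)[:,0].astype(float);P=cast(n,hp,z)
    print(n,"die",circ(P))
# spacer: ring, support hub: bright low-sat ring ; cap slot
m=mask(im,(228,256),12,lambda H,S,V:(S>50)&(H<40)&(V>120),0);print("spacer mask",m.sum(),"mean",cast("top",[pts(m).mean(0)],16)[0].round(1),circ(cast("top",pts(m),16)))
m=mask(sc,(362,151),12,lambda H,S,V:(S>50)&(H<40)&(V>110),0);print("scene spacer",m.sum(),pts(m).mean(0),cast("scene",[pts(m).mean(0)],16)[0].round(1))
m=mask(im,(217,207),6.5,lambda H,S,V:(V<175),0);p=pts(m);P=cast("top",p,10)[:,:2]
w,v=np.linalg.eigh(np.cov(P.T));print("slot n",len(p),"ctr",P.mean(0).round(1),"ext",np.sqrt(12*w).round(1),"ang",np.degrees(np.arctan2(v[1,1],v[0,1])))
m=mask(im,(216,207),17,lambda H,S,V:(S>110)&(H>95)&(V>60),0);print("cap blue mean",cast("top",[pts(m).mean(0)],20)[0].round(1))
m=mask(im,(216,207),7.8,lambda H,S,V:(S<40)&(V>150),0)|mask(im,(217,207),6.5,lambda H,S,V:V<175,0);print("cap floor",cast("top",[pts(m).mean(0)],10)[0].round(1))
# support 4th harmonic
c=np.array([420.,-269])
for z,lo,hi in((18,0,0),):
  g=im.min(2).astype('float32')
  hub=mask(im,(421,251.5),7,lambda H,S,V:np.ones_like(H,bool),0)
def samp(c,r0,r1,z):
    th=np.radians(np.arange(360));rr=np.arange(r0,r1,.7);T,Rr=np.meshgrid(th,rr)
    q=proj("top",np.c_[(c[0]+Rr*np.cos(T)).ravel(),(c[1]+Rr*np.sin(T)).ravel(),np.full(T.size,z)]).astype('float32')
    return th,cv2.remap(g,q[:,0].reshape(T.shape),q[:,1].reshape(T.shape),cv2.INTER_LINEAR).mean(0)
ctr=cast("top",[[371+25+605/8-50-.5,234+152/8-.5]],18)[0];print("hub ctr by eye",ctr.round(1))
for c in (ctr[:2],):
    th,s=samp(c,25,30,7);f=(s*np.exp(-4j*th)).sum();print("bright-phase deg",np.degrees(np.angle(f))/4,"notch",np.degrees(np.angle(-f))/4,[int(x) for x in s[::10]])
th,s=samp((524.4,35),24,29,33)
E
```

```text
dowels [[537.7  58.1  33. ]
 [511.1  11.9  33. ]] mid [524.4  35.   33. ] dist 53.330804138434985 ang 60.08411741282796
top die (array([524.4,  35.1]), np.float64(45.1))
scene die (array([529.8,  33.3]), np.float64(46.4))
spacer mask 76 mean [419.5 256.8  16. ] (array([419.5, 256.7]), np.float64(16.1))
scene spacer 61 [361.42622951 148.96721311] [421.2 257.7  16. ]
slot n 54 ctr [555.1 294.9] ext [16.5 27.9] ang 125.19719727379984
cap blue mean [554.7 294.1  20. ]
cap floor [555.5 296.3  10. ]
hub ctr by eye [ 421.6 -273.7   18. ]
bright-phase deg -1.8836510048027595 notch 43.11634899519724 [186, 147, 194, 127, 120, 130, 149, 184, 171, 151, 175, 160, 158, 143, 137, 98, 163, 159, 181, 181, 143, 189, 141, 139, 88, 171, 168, 174, 182, 187, 118, 112, 129, 143, 193, 178]
```

```bash
cat >> h.py <<'E'
def go(x,y,z,yawdeg=None):
    s=r.sense();p=s['eef_pos'];yw=s['tcp_rot'][2];d=np.array([x,y,z])-p
    c,n=np.cos(yw),np.sin(yw)
    dy=0 if yawdeg is None else (np.radians(yawdeg)-yw+np.pi)%(2*np.pi)-np.pi
    print("tool d",np.round([c*d[0]+n*d[1],n*d[0]-c*d[1],-d[2]],1),"rz %.3f"%-dy,"at",p.round(1),"yaw %.1f"%np.degrees(yw),"rp",s['tcp_rot'][:2].round(4),"F",s['contact_force'].round(1),"op %.3f grip %.1f t %.2f"%(s['opening'],s['grasp_force'],s['clock']))
E
python3 - <<'E'
from h import *
im=np.load('top.npy');hsv=cv2.cvtColor(im,cv2.COLOR_BGR2HSV).astype(int);V=hsv[:,:,2];S=hsv[:,:,1]
y,x=np.mgrid[:400,:640];m=((x-421)**2+(y-252)**2<17**2)&((V>185)|(V<75))
p=np.c_[x[m],y[m]].astype(float);h=cv2.convexHull(p.astype('float32'))[:,0];P=cast("top",h,7)
print("sup",m.sum(),cv2.minEnclosingCircle(P[:,:2].astype('float32')),cv2.minAreaRect(P[:,:2].astype('float32')))
# notch pixels: table-like colour inside annulus
c=np.array(cv2.minEnclosingCircle(P[:,:2].astype('float32'))[0])
A=cast("top",np.c_[x[230:275,400:445].ravel(),y[230:275,400:445].ravel()],7)[:,:2]-c
rr=np.hypot(*A.T);th=np.arctan2(A[:,1],A[:,0]);v=V[230:275,400:445].ravel();k=(rr>22)&(rr<30)
f=(v[k]*np.exp(-4j*th[k])).sum()-v[k].mean()*np.exp(-4j*th[k]).sum();print("notch",np.degrees(np.angle(-f))/4)
print("slot z20",cast("top",proj("top",[[555.1,294.9,10]]),20).round(1),"nose",r.nose_length, "cam", (-cv2.Rodrigues(cams.camera_params('top')['rvec'])[0].T@cams.camera_params('top')['tvec']).round())
g=im.min(2).astype('float32');t=np.arange(0,360,6)
for c in(c,c+[3,0],c+[0,3]):
  s=[]
  for rad in(24,26,28,30):
    q=proj("top",np.c_[c[0]+rad*np.cos(np.radians(np.arange(360))),c[1]+rad*np.sin(np.radians(np.arange(360))),np.full(360,7.)]).astype('float32')
    s.append(cv2.remap(g,q[:,:1],q[:,1:],1)[:,0])
  s=np.mean(s,0);print(c.round(1),np.degrees(np.angle(-(s*np.exp(-4j*np.radians(np.arange(360)))).sum()))/4,s[::10].astype(int))
go(421,-271,170)
E
```

```text
sup 170 ((422.37786865234375, -274.3098449707031), 32.41409683227539) ((423.3870849609375, -275.1826477050781), (61.062652587890625, 59.95192337036133), 54.02857208251953)
notch 41.627341467823996
slot z20 [[553.6 292.   20. ]] nose 22.0 cam [ 392.  -16. 1075.]
[ 422.4 -274.3] 43.285916181142134 [172 152 190 135  98 130 154 191 156 169 185 161 163 140 135 100 158 169
 187 184 158 172 135 144 101 188 165 159 176 186 120 120 130 146 188 172]
[ 425.4 -274.3] 42.839300373474224 [149 145 136 142 100 137 123 133 156 169 161 159 206 154 132 100 127 179
 189 166 184 152 157 128 139 190 184 187 157 154 119 137 129 179 156 159]
[ 422.4 -271.3] 44.153508015955275 [180 145 135 109 137 123 122 152 136 129 155 146 162 155 135 120 114 189
 174 181 158 189 147 158 134 153 186 162 183 162 119 148 129 184 164 177]
tool d [-481.8 -761.    47.7] rz 0.000 at [182.8 597.7 217.7] yaw 163.0 rp [-3.1416  0.    ] F [ 0.2 -0.5  0.5] op 0.999 grip 0.0 t 0.50
```

```bash
A='python3 -m handwheel'; 
python3 -m handwheel '0 0 0 -19.4 -30.6 1.9 0.75;0 0 0 -19.4 -30.6 1.9 0.75;0 0 0 -19.4 -30.6 1.9 0.75;0 0 0 -19.4 -30.6 1.9 0.75;0 0 0 -19.4 -30.6 1.9 0.75' 30 
python3 -m handwheel '0 0 0 -19.4 -30.6 1.9 0.75;0 0 0 -19.4 -30.6 1.9 0.75;0 0 0 -19.4 -30.6 1.9 0.75;0 0 0 -19.4 -30.6 1.9 0.75;0 0 0 -19.4 -30.6 1.9 0.75'
python3 -m handwheel '0 0 0 -19.4 -30.6 1.9 0.75;0 0 0 -19.4 -30.6 1.9 0.75;0 0 0 -19.4 -30.6 1.9 0.75;0 0 0 -19.4 -30.6 1.9 0.75;0 0 0 -19.4 -30.6 1.9 0.75'
python3 -m handwheel '0 0 0 -19.4 -30.6 1.9 0.75;0 0 0 -19.4 -30.6 1.9 0.75;0 0 0 -19.4 -30.6 1.9 0.75;0 0 0 -19.4 -30.6 1.9 0.75;0 0 0 -19.4 -30.6 1.9 0.75'
python3 -m handwheel '0 0 0 -19.4 -30.6 1.9 0.75;0 0 0 -19.4 -30.6 1.9 0.75;0 0 0 -19.4 -30.6 1.9 0.75;0 0 0 -19.4 -30.6 1.9 0.75;0 0 0 -19.4 -30.6 1.9 0.75'
python3 -c "from h import *;go(422.4,-274.3,32)"
```

```text
clock: 0.92
eef_pos: [230.9, 421.4, 208.1]
tcp_rot: [3.142, 0.0, 2.845]
contact_force: [0.8, 0.4, 0.7]
opening: 0.749
grasp_force: 0.0
clock: 1.33
eef_pos: [278.9, 246.8, 198.8]
tcp_rot: [3.141, 0.0, 2.845]
contact_force: [0.7, -0.2, 0.1]
opening: 0.751
grasp_force: 0.0
clock: 1.75
eef_pos: [327.0, 72.0, 189.5]
tcp_rot: [3.141, 0.001, 2.845]
contact_force: [0.9, -0.9, 0.4]
opening: 0.747
grasp_force: 0.0
clock: 2.17
eef_pos: [375.0, -103.1, 179.9]
tcp_rot: [3.141, 0.001, 2.844]
contact_force: [0.3, 0.8, -0.3]
opening: 0.749
grasp_force: 0.0
clock: 2.58
eef_pos: [423.0, -277.8, 170.2]
tcp_rot: [-3.142, 0.0, 2.844]
contact_force: [1.1, 0.3, -0.6]
opening: 0.745
grasp_force: 0.0
tool d [  1.6   3.2 138.2] rz 0.000 at [ 423.  -277.8  170.2] yaw 163.0 rp [-3.1415e+00  4.0000e-04] F [ 1.1  0.3 -0.6] op 0.745 grip 0.0 t 2.58
```

```bash

python3 -m handwheel '0 0 0 0.8 1.6 34 0.75;0 0 0 0.8 1.6 34 0.75;0 0 0 0 0 34 0.75;0 0 0 0 0 25 0.6;0 0 0 0 0 12 0.5' 
python3 -m handwheel '0 0 0 0 0 0 0.3;0 0 0 0 0 0 0.3;0 0 0 0 0 0 0.3;0 0 0 0 0 0 0.3;0 0 0 0 0 0 0.3' 
python3 - <<'E'
from h import *
go(422.4,-274.3,30)
a=crop(cams.grab_frame("scene")[:,:,::-1],(206,215),30,40,10);cv2.imwrite("pics/g1.png",a)
E
```

```text
clock: 3.0
eef_pos: [420.5, -271.3, 28.2]
tcp_rot: [3.141, -0.004, 2.844]
contact_force: [-0.2, 0.3, -0.4]
opening: 0.505
grasp_force: 0.0
clock: 3.42
eef_pos: [423.1, -272.7, 32.4]
tcp_rot: [-3.141, 0.002, 2.845]
contact_force: [-0.5, 0.2, -0.3]
opening: 0.3
grasp_force: 0.0
tool d [ 0.2 -1.7  2.4] rz 0.000 at [ 423.1 -272.7   32.4] yaw 163.0 rp [-3.1409e+00  2.3000e-03] F [-0.5  0.2 -0.3] op 0.300 grip 0.0 t 3.42
```

View pics/g1.png

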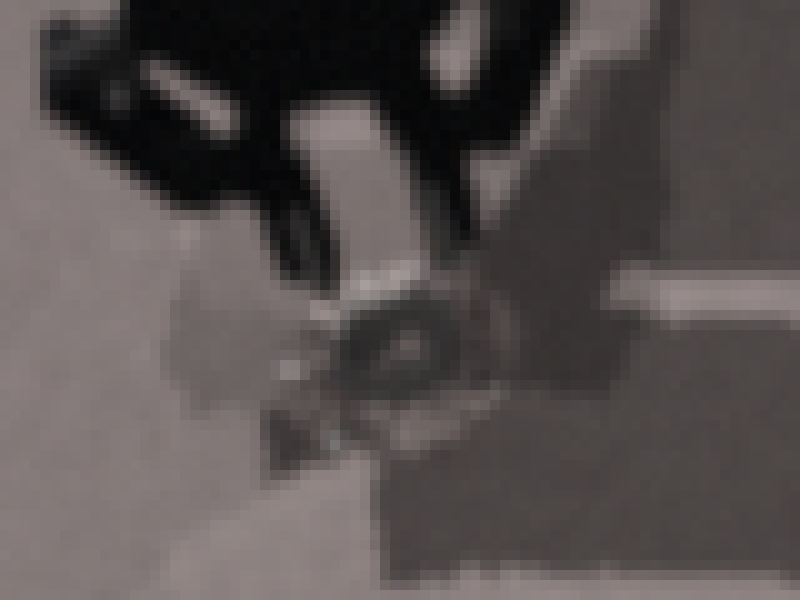

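The picture shows the closed fingers (opening 0.30) above the support's hub ring, which sits at about (206,219), so they missed it. I'll open, go lower in small steps and watch the force.

```bash
python3 -c "from h import *;print(cast('scene',[[206,219.5]],18))"
python3 -m handwheel '0 0 0 0 0 0 0.65;0 0 0 0 0 0 0.65;0 0 0 0 0 -1 0.65;0 0 0 0 0 2 0.65;0 0 0 0 0 2 0.6' |egrep 'clock|eef|contact|open'
python3 -m handwheel '0 0 0 0 0 1.5 0.55;0 0 0 0 0 1 0.55;0 0 0 0 0 1 0.55;0 0 0 0 0 0 0.55;0 0 0 0 0 0 0.55' |egrep 'clock|eef|contact|open'

```

```text
[[ 430.21185794 -273.94262238   18.        ]]
clock: 3.88
eef_pos: [422.4, -272.3, 28.2]
contact_force: [0.2, 0.7, -0.1]
opening: 0.595
clock: 4.3
eef_pos: [422.2, -272.1, 24.6]
contact_force: [0.4, -0.4, -0.2]
opening: 0.55
```

```bash

python3 -m handwheel '0 0 0 0 0 0 0.35;0 0 0 0 0 0 0.35;0 0 0 0 0 0 0.35;0 0 0 0 0 0 0.35' 30|egrep 'clock|eef|contact|open|grasp'

```

```text
clock: 4.63
eef_pos: [422.3, -272.2, 24.7]
contact_force: [0.1, 0.6, -0.1]
opening: 0.35
grasp_force: 0.0
```

```bash

python3 -m handwheel '0 0 0 0 0 0 0.2;0 0 0 0 0 0 0.2;0 0 0 0 0 0 0.2;0 0 0 0 0 0 0.2' 30|egrep 'clock|eef|contact|open|grasp'
python3 - <<'E'
from h import *
print([int(x) for x in proj("scene",[r.sense()['eef_pos']-[0,0,20]])[0]])
a=crop(cams.grab_frame("scene")[:,:,::-1],(206,215),30,40,7);b=crop(cams.grab_frame("top")[:,:,::-1],(421,245),30,40,7);cv2.imwrite("pics/g2.png",cv2.resize(np.hstack([a,b]),(800,300)))
E
```

```text
clock: 4.97
eef_pos: [422.3, -272.2, 24.7]
contact_force: [-0.1, 1.2, 0.1]
opening: 0.199
grasp_force: 0.0
[206, 220]
```

View pics/g2.png

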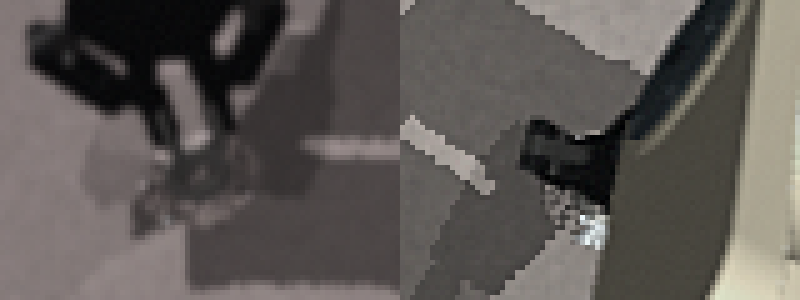

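In the scene crop the fingertips end at about v=215 and the hub ring is centred at v≈220, so the tips are still above the hub. I'll compute their height and descend with the fingers open, watching the force.

```bash
python3 -c "
from h import *
for z in (0,10,18,25,35):print(z,proj('scene',[[422,-272,z]]).round(1))"
python3 -m handwheel '0 0 0 0 0 0 0.6;0 0 0 0 0 0 0.6;0 0 0 0 0 0 0.6;0 0 0 0 0 2 0.6;0 0 0 0 0 2 0.6' |egrep 'clock|eef|contact|open'
python3 -m handwheel '0 0 0 0 0 1 0.6;0 0 0 0 0 1 0.6;0 0 0 0 0 0 0.6' |egrep 'clock|eef|contact|open'

```

```text
0 [[206.9 221.3]]
10 [[206.2 219. ]]
18 [[205.5 217.2]]
25 [[205.  215.6]]
35 [[204.2 213.3]]
clock: 5.48
eef_pos: [422.3, -272.2, 20.6]
contact_force: [-0.1, 0.7, -1.4]
opening: 0.601
clock: 5.73
eef_pos: [422.1, -272.1, 18.4]
contact_force: [-0.7, 0.9, 0.4]
opening: 0.597
```

```bash

python3 -m handwheel '0 0 0 0 0 0 0.5;0 0 0 0 0 0 0.45;0 0 0 0 0 0 0.4;0 0 0 0 0 0 0.35;0 0 0 0 0 0 0.35' 30|egrep 'clock|eef|contact|open|grasp'

```

```text
clock: 6.15
eef_pos: [422.3, -272.2, 18.7]
contact_force: [-0.1, 0.3, 0.9]
opening: 0.35
grasp_force: 0.0
```

```bash
python3 - <<'E'
from h import *
sc=np.load('sc.npy');V=sc.max(2).astype(int)
y,x=np.mgrid[:400,:640];m=((x-206)**2+(y-220)**2<18**2)&(V>175);print(m.sum(),x[m].min(),x[m].max(),y[m].min(),y[m].max(),x[m].mean(),y[m].mean())
print(cast("scene",[[x[m].mean(),y[m].mean()]],7), proj("scene",[[422.4,-274.3,7]]),proj("top",[[422,-272,20],[422,-272,80]]))
print("cap,tall in scene: blue")
E
python3 -m handwheel '0 0 0 0 0 0 0.6;0 0 0 0 0 0 0.6;0 0 0 0 0 0 0.6;0 0 0 0 0 1 0.6;0 0 0 0 0 1.5 0.6' |egrep 'clock|eef|contact|open'
python3 -m handwheel '0 0 0 0 0 1 0.6;0 0 0 0 0 1 0.6;0 0 0 0 0 1 0.6;0 0 0 0 0 0 0.6' |egrep 'clock|eef|contact|open'

```

```text
9 197 215 217 228 206.44444444444446 224.11111111111111
[[ 436.57468891 -277.6434324     7.        ]] [[205.66233346 220.16656681]] [[420.66752727 252.32186913]
 [426.31174301 251.61387489]]
cap,tall in scene: blue
clock: 6.57
eef_pos: [422.4, -272.2, 16.2]
contact_force: [-1.7, 0.4, -0.1]
opening: 0.6
clock: 6.9
eef_pos: [422.1, -272.1, 12.9]
contact_force: [0.7, 0.8, 0.8]
opening: 0.605
```

```bash
python3 - <<'E'
from h import *
s=r.sense();print(s['eef_pos'],s['contact_force'],s['opening'],proj("scene",[s['eef_pos'],s['eef_pos']-[0,0,12.9]]))
a=crop(cams.grab_frame("scene")[:,:,::-1],(206,210),30,40,10);cv2.imwrite("pics/g3.png",cv2.convertScaleAbs(a,alpha=1.8))
E
```

```text
[ 422.11077325 -272.09235572   12.93457272] [0.66515841 0.8113686  0.79163928] 0.6045170440053454 [[205.92379343 218.41821338]
 [206.91187106 221.3271667 ]]
```

View pics/g3.png

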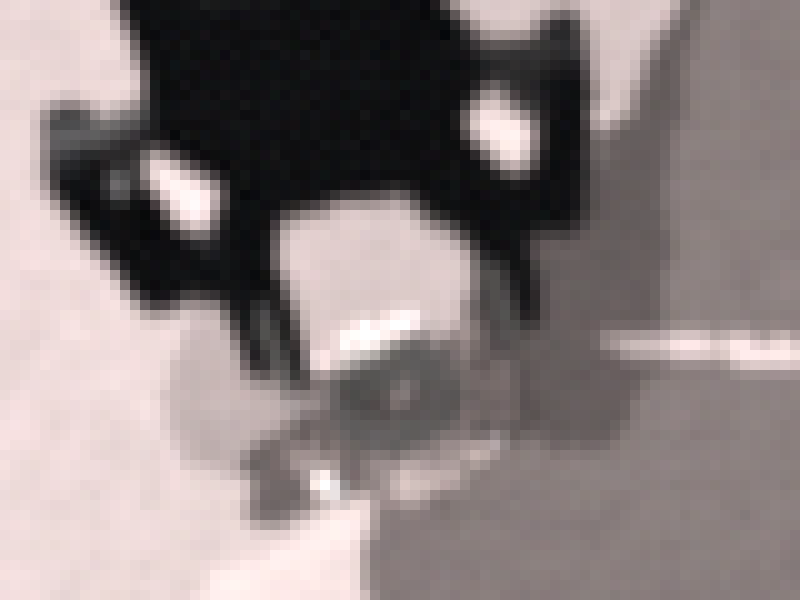

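The picture shows the finger ends at about (194.5,218) and (218,212). That is on either side of the hub (bore at about (206,218.5)), and they look higher than nominal. I'll keep lowering gently until I feel contact.

```bash

python3 -m handwheel '0 0 0 0 0 1 0.6;0 0 0 0 0 1 0.6;0 0 0 0 0 1 0.6;0 0 0 0 0 0 0.6' |egrep 'clock|eef|contact|open'
python3 -m handwheel '0 0 0 0 0 1 0.6;0 0 0 0 0 1 0.6;0 0 0 0 0 0 0.6' |egrep 'clock|eef|contact|open'

```

```text
clock: 7.28
eef_pos: [422.1, -272.1, 10.0]
contact_force: [-0.7, 0.9, 0.2]
opening: 0.599
clock: 7.53
eef_pos: [422.2, -272.1, 8.0]
contact_force: [-0.4, -0.2, -0.5]
opening: 0.597
```

```bash

python3 -m handwheel '0 0 0 0 0 0 0.5;0 0 0 0 0 0 0.45;0 0 0 0 0 0 0.4;0 0 0 0 0 0 0.33;0 0 0 0 0 0 0.33' 30|egrep 'clock|eef|contact|open|grasp'

```

```text
clock: 7.95
eef_pos: [422.3, -272.2, 8.2]
contact_force: [-0.5, 0.2, -1.1]
opening: 0.334
grasp_force: 0.0
```

```bash

python3 -m handwheel '0 0 0 0 0 0 0.55;0 0 0 0 0 0 0.55;0 0 0 0 0 1 0.55;0 0 0 0 0 1 0.55;0 0 0 0 0 0 0.55' |egrep 'clock|eef|contact|open'
python3 -m handwheel '0 0 0 0 0 1 0.55;0 0 0 0 0 1 0.55;0 0 0 0 0 1 0.55;0 0 0 0 0 0 0.55' |egrep 'clock|eef|contact|open'
python3 -m handwheel '0 0 0 0 0 0 0.45;0 0 0 0 0 0 0.4;0 0 0 0 0 0 0.33;0 0 0 0 0 0 0.33' 30|egrep 'clock|eef|contact|open|grasp'
python3 - <<'E'
from h import *
a=crop(cams.grab_frame("scene")[:,:,::-1],(206,210),30,30,10);b=crop(cams.grab_frame("top")[:,:,::-1],(418,250),30,20,10)
cv2.imwrite("pics/g4.png",cv2.resize(cv2.convertScaleAbs(np.hstack([a[:,:400] if 0 else a,b]),alpha=1.8),(800,480)))
E
```

```text
clock: 8.37
eef_pos: [422.1, -272.1, 6.0]
contact_force: [0.8, 1.0, -1.0]
opening: 0.546
clock: 8.7
eef_pos: [422.2, -272.1, 3.0]
contact_force: [-0.0, 0.1, 0.0]
opening: 0.55
clock: 9.03
eef_pos: [423.1, -273.4, 4.0]
contact_force: [-2.2, -4.1, 9.7]
opening: 0.33
grasp_force: 4.2
```

View pics/g4.png

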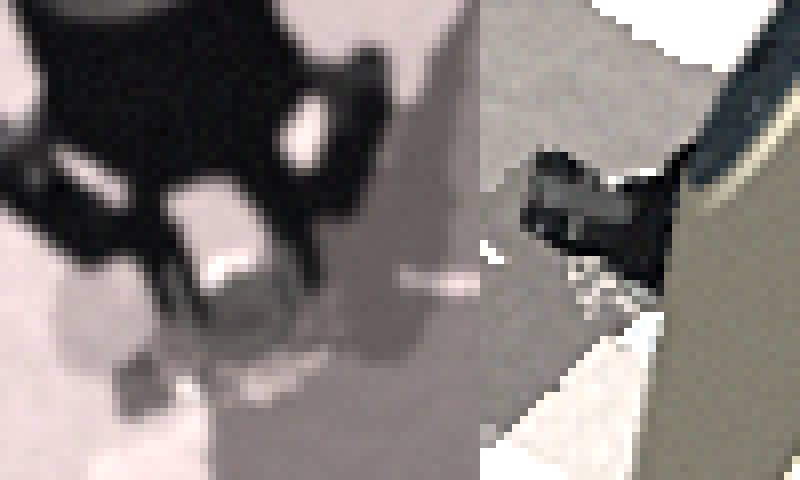

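```bash
python3 - <<'E'
from h import *
for z in (0,20,40,60,80): print(z,proj("top",[[430,-245,z],[422,-272,z]]).round(1).tolist(),proj("scene",[[430,-245,z],[414,-299,z]]).round(1).tolist())
print(cast("top",[[405,243]],20),cast("top",[[405,243]],60)); s=r.sense();print(s['qpos'],s['joint_efforts'],s['tcp_rot'])
E
```

```text
0 [[409.0, 249.7], [418.9, 252.5]] [[217.2, 219.1], [196.6, 223.5]]
20 [[410.6, 249.4], [420.7, 252.3]] [[215.8, 214.6], [194.9, 218.9]]
40 [[412.2, 249.2], [422.5, 252.1]] [[214.4, 209.9], [193.2, 214.3]]
60 [[413.9, 248.9], [424.4, 251.9]] [[212.9, 205.1], [191.4, 209.5]]
80 [[415.6, 248.6], [426.3, 251.6]] [[211.4, 200.2], [189.5, 204.6]]
[[ 447.65475895 -230.64298517   20.        ]] [[ 445.5607396  -222.50474247   60.        ]]
[-5.76125809e-01  4.83243268e-01  2.04005234e+00 -1.21317606e-03
  6.15899355e-01 -1.84955014e+00] [ 2.22747199e+00 -5.01698756e+01 -1.69408643e+01  9.33591798e-01
  8.92150146e-02  3.65595850e-03] [-3.14025693e+00  2.11130868e-03  2.84521148e+00]
```

The last picture shows the finger ends on top of the hub (hub at about (207,219) in the scene view), and the force rose to 10 N while closing. So the tips are about 18 mm above the table when the reading says z=4. I'll use that felt offset, open, and go lower.

```bash

python3 -m handwheel '0 0 0 0 0 0 0.6;0 0 0 0 0 0 0.6;0 0 0 0 0 1 0.6;0 0 0 0 0 1.5 0.6;0 0 0 0 0 1.5 0.6' |egrep 'clock|eef|contact|open'
python3 -m handwheel '0 0 0 0 0 1 0.6;0 0 0 0 0 1 0.6;0 0 0 0 0 0 0.6' |egrep 'clock|eef|contact|open'
python3 -m handwheel '0 0 0 0 0 0 0.5;0 0 0 0 0 0 0.4;0 0 0 0 0 0 0.36;0 0 0 0 0 0 0.36' 25|egrep 'clock|eef|contact|open|grasp'

```

```text
clock: 9.55
eef_pos: [422.1, -272.0, -1.1]
contact_force: [0.1, -0.3, 0.8]
opening: 0.597
clock: 9.8
eef_pos: [422.1, -272.1, -3.1]
contact_force: [-0.2, 0.3, 1.0]
opening: 0.601
clock: 10.13
eef_pos: [422.4, -272.4, -2.5]
contact_force: [-2.3, -1.3, 4.4]
opening: 0.405
grasp_force: 24.5
```

```bash

python3 -m handwheel '0 0 0 0 0 0 0.6;0 0 0 0 0 0 0.6;0 0 0.12 0 0 -0.5 0.6;0 0 0.12 0 0 0 0.6;0 0 0.12 0 0 0 0.6' |egrep 'clock|eef|contact|open'
python3 -m handwheel '0 0 0.12 0 0 0 0.6;0 0 0.12 0 0 0 0.6;0 0 0.12 0 0 0 0.6;0 0 0.12 0 0 0 0.6;0 0 0.12 0 0 0 0.6' |egrep 'clock|eef|contact|open'
python3 -m handwheel '0 0 0.12 0 0 0 0.6;0 0 0.12 0 0 0 0.6;0 0 0.12 0 0 0 0.6;0 0 0.12 0 0 0 0.6;0 0 0.011 0 0 0 0.6' |egrep 'clock|eef|contact|open|rot'
python3 -m handwheel '0 0 0 0 0 0 0.5;0 0 0 0 0 0 0.4;0 0 0 0 0 0 0.36;0 0 0 0 0 0 0.36;0 0 0 0 0 0 0.36' 40|egrep 'clock|eef|contact|open|grasp'
python3 -m handwheel '0 0 0 0 0 -5 0.36;0 0 0 0 0 -15 0.36;0 0 0 0 0 -30 0.36;0 0 0 0 0 -40 0.36;0 0 0 0 0 -40 0.36'|egrep 'clock|eef|contact|open|grasp|rot'

```

```text
clock: 10.55
eef_pos: [422.2, -272.1, -2.4]
contact_force: [0.1, 0.1, -0.9]
opening: 0.597
clock: 10.97
eef_pos: [422.2, -272.1, -2.5]
contact_force: [-0.0, -0.1, 0.1]
opening: 0.6
clock: 11.38
eef_pos: [422.2, -272.1, -2.4]
tcp_rot: [-3.141, -0.0, 1.388]
contact_force: [-0.7, -0.6, -0.4]
opening: 0.597
clock: 11.8
eef_pos: [422.4, -272.2, -1.9]
contact_force: [-0.8, 1.6, 6.4]
opening: 0.387
grasp_force: 39.1
clock: 12.22
eef_pos: [421.1, -271.4, 128.4]
tcp_rot: [-3.139, -0.001, 1.396]
contact_force: [0.9, -1.1, -1.8]
opening: 0.389
grasp_force: 40.4
```

```bash
python3 -c "from h import *;go(524.4,36,105,96.9)"
```

```text
tool d [320.7  48.3  23.4] rz -0.295 at [ 421.1 -271.4  128.4] yaw 80.0 rp [-3.1389e+00 -1.2000e-03] F [ 0.9 -1.1 -1.8] op 0.389 grip 40.4 t 12.22
```

```bash

python3 -m handwheel '0 0 0 32.1 4.8 0 0.36;0 0 0 32.1 4.8 0 0.36;0 0 0 32.1 4.8 0 0.36;0 0 0 32.1 4.8 0 0.36;0 0 0 32.1 4.8 0 0.36'|egrep 'clock|eef|contact|grasp|rot'
python3 -m handwheel '0 0 0 32.1 4.8 0 0.36;0 0 0 32.1 4.8 0 0.36;0 0 0 32.1 4.8 0 0.36;0 0 0 32.1 4.8 0 0.36;0 0 0 32.1 4.8 0 0.36'|egrep 'clock|eef|contact|grasp|rot'
python3 -m handwheel '0 0 -0.0983 0 0 5 0.36;0 0 -0.0983 0 0 5 0.36;0 0 -0.0983 0 0 5 0.36;0 0 0 0 0 3 0.36;0 0 0 0 0 0 0.36'|egrep 'clock|eef|contact|grasp|rot'
python3 -c "from h import *;go(524.4,36,95,96.9)"
```

```text
clock: 12.63
eef_pos: [474.0, -116.9, 127.9]
tcp_rot: [-3.142, -0.0, 1.396]
contact_force: [0.3, -0.9, -2.4]
grasp_force: 40.5
clock: 13.05
eef_pos: [525.9, 37.0, 127.7]
tcp_rot: [-3.141, 0.0, 1.396]
contact_force: [0.0, -0.3, -2.3]
grasp_force: 40.5
clock: 13.47
eef_pos: [525.3, 35.4, 109.0]
tcp_rot: [-3.14, -0.0, 1.687]
contact_force: [-1.6, 1.4, -2.8]
grasp_force: 40.4
tool d [ 0.7 -0.8 14. ] rz -0.004 at [525.3  35.4 109. ] yaw 96.7 rp [-3.1401e+00 -1.0000e-04] F [-1.6  1.4 -2.8] op 0.388 grip 40.4 t 13.47
```

```bash

python3 -m handwheel '0 0 0 0.7 -0.8 6 0.36;0 0 0 0 0 6 0.36;0 0 0 0 0 4 0.36;0 0 0 0 0 3 0.36;0 0 0 0 0 0 0.36'|egrep 'clock|eef|contact'
python3 -m handwheel '0 0 0 0 0 3 0.36;0 0 0 0 0 3 0.36;0 0 0 0 0 0 0.36'|egrep 'clock|eef|contact|rot'
```

```text
clock: 13.88
eef_pos: [524.6, 35.8, 89.9]
contact_force: [0.0, -0.2, -2.0]
clock: 14.13
eef_pos: [524.9, 35.9, 84.2]
tcp_rot: [-3.141, -0.0, 1.689]
contact_force: [-0.3, -1.1, -2.6]
```

```bash

python3 -m handwheel '0 0 0 0 0 3 0.36;0 0 0 0 0 3 0.36;0 0 0 0 0 0 0.36'|egrep 'clock|eef|contact|rot'
python3 -m handwheel '0 0 0 0 0 3 0.36;0 0 0 0 0 3 0.36;0 0 0 0 0 0 0.36'|egrep 'clock|eef|contact|rot'
```

```text
clock: 14.38
eef_pos: [524.4, 35.8, 78.1]
tcp_rot: [-3.14, 0.0, 1.689]
contact_force: [-1.8, -1.5, -3.1]
clock: 14.63
eef_pos: [524.4, 35.8, 71.9]
tcp_rot: [-3.14, 0.0, 1.689]
contact_force: [-3.9, -1.3, -4.6]
```

```bash

python3 -m handwheel '0 0 0 -0.2 -0.6 3 0.36;0 0 0 0 0 3 0.36;0 0 0 0 0 0 0.36'|egrep 'clock|eef|contact|rot'
python3 -m handwheel '0 0 0 0 0 4 0.36;0 0 0 0 0 4 0.36;0 0 0 0 0 0 0.36'|egrep 'clock|eef|contact|rot'
```

```text
clock: 14.88
eef_pos: [524.4, 35.6, 66.1]
tcp_rot: [-3.141, -0.0, 1.689]
contact_force: [-2.3, -2.2, -3.9]
clock: 15.13
eef_pos: [524.4, 35.7, 57.9]
tcp_rot: [-3.141, -0.0, 1.689]
contact_force: [-2.3, -1.5, -4.1]
```

```bash

python3 -m handwheel '0 0 0 0 0 3 0.36;0 0 0 0 0 3 0.36;0 0 0 0 0 3 0.36;0 0 0 0 0 0 0.36'|egrep 'clock|eef|contact|rot'
python3 -m handwheel '0 0 0 0 0 4 0.36;0 0 0 0 0 4 0.36;0 0 0 0 0 3 0.36;0 0 0 0 0 0 0.36'|egrep 'clock|eef|contact|rot'
```

```text
clock: 15.47
eef_pos: [524.6, 35.5, 49.2]
tcp_rot: [3.142, 0.0, 1.689]
contact_force: [-0.6, -2.9, -3.9]
clock: 15.8
eef_pos: [524.4, 35.3, 38.0]
tcp_rot: [-3.141, 0.001, 1.689]
contact_force: [-2.6, -5.1, -2.2]
```

```bash

python3 -m handwheel '0 0 0 -0.4 -0.2 2 0.36;0 0 0 0 0 2 0.36;0 0 0 0 0 1 0.36;0 0 0 0 0 0 0.36'|egrep 'clock|eef|contact|rot'
python3 -m handwheel '0 0 0 0 0 1.5 0.36;0 0 0 0 0 1.5 0.36;0 0 0 0 0 0 0.36'|egrep 'clock|eef|contact|rot'
```

```text
clock: 16.13
eef_pos: [524.4, 35.1, 33.4]
tcp_rot: [-3.142, 0.0, 1.689]
contact_force: [-1.6, -4.1, -1.4]
clock: 16.38
eef_pos: [524.4, 35.1, 30.5]
tcp_rot: [-3.142, 0.0, 1.689]
contact_force: [-2.4, -5.1, -1.0]
```

```bash

python3 -m handwheel '0 0 0 -0.3 -0.2 1.5 0.36;0 0 0 0 0 1 0.36;0 0 0 0 0 0 0.36'|egrep 'clock|eef|contact|rot'
python3 -m handwheel '0 0 0 0 0 1.5 0.36;0 0 0 0 0 0 0.36'|egrep 'clock|eef|contact|rot'
```

```text
clock: 16.63
eef_pos: [524.4, 35.0, 28.0]
tcp_rot: [3.141, -0.0, 1.689]
contact_force: [-1.3, -3.1, -1.6]
clock: 16.8
eef_pos: [524.5, 35.0, 26.5]
tcp_rot: [3.141, -0.0, 1.689]
contact_force: [-1.3, -3.5, -1.4]
```

```bash

python3 -m handwheel '0 0 0 0 0 1 0.36;0 0 0 0 0 0 0.36'|egrep 'clock|eef|contact|rot'
python3 -m handwheel '0 0 0 0 0 1 0.36;0 0 0 0 0 0 0.36'|egrep 'clock|eef|contact|rot'
```

```text
clock: 16.97
eef_pos: [524.5, 34.9, 26.1]
tcp_rot: [3.141, 0.0, 1.689]
contact_force: [-3.3, -3.3, 4.6]
clock: 17.13
eef_pos: [524.5, 34.9, 25.9]
tcp_rot: [3.141, 0.0, 1.689]
contact_force: [-6.3, -4.2, 16.3]
```

Support is seated: contact at z=26, exactly 28 mm above the table pickup height, well past the dowel tops. Now I'll release and go for the spacer.

```bash

python3 -m handwheel '0 0 0 0 0 -1 0.36;0 0 0 0 0 0 0.6;0 0 0 0 0 0 0.6;0 0 0 0 0 -3 0.62;0 0 0 0 0 -15 0.62'|egrep 'clock|eef|contact|open'
python3 -m handwheel '0 0 0 0 0 -25 0.62;0 0 0 0 0 -30 0.62;0 0 0 0 0 -30 0.62;0 0 0 0 0 0 0.62'|egrep 'clock|eef|contact|open'
python3 -c "
from h import *
go(419.5,255.5,100)
im=cams.grab_frame('top');cv2.imwrite('pics/t1.png',im[:,:,::-1])"
```

```text
clock: 17.55
eef_pos: [523.0, 35.1, 42.3]
contact_force: [-1.0, 0.7, -0.9]
opening: 0.622
clock: 17.88
eef_pos: [527.9, 35.4, 134.1]
contact_force: [1.9, 0.5, 0.8]
opening: 0.618
tool d [231.3 -81.8  34.1] rz 0.000 at [527.9  35.4 134.1] yaw 96.8 rp [3.1331e+00 2.0000e-04] F [1.9 0.5 0.8] op 0.618 grip 0.0 t 17.88
```

```bash

python3 -m handwheel '0 0 0 33.1 -11.2 4 0.62;0 0 0 33.1 -11.2 4 0.62;0 0 0 33.1 -11.2 4 0.62;0 0 0 33.1 -11.2 10 0.62;0 0 0 33.1 -11.2 15 0.62'|egrep 'clock|eef|contact|open'
python3 -m handwheel '0 0 0 33.1 -11.2 15 0.62;0 0 0 33.1 -11.2 15 0.62;0 0 0 0 0 10 0.62;0 0 0 0 0 0 0.62;0 0 0 0 0 0 0.62'|egrep 'clock|eef|contact|open'
python3 - <<'E'
from h import *
go(419.5,255.5,-5)
im=cams.grab_frame('top')[:,:,::-1].copy();cv2.imwrite('pics/t2.png',crop(im,(309,214),20,30,12))
E
```

```text
clock: 18.35
eef_pos: [448.8, 194.2, 91.5]
contact_force: [0.2, 0.7, -0.2]
opening: 0.625
clock: 18.77
eef_pos: [418.4, 255.3, 50.8]
contact_force: [0.3, -0.3, -0.8]
opening: 0.617
tool d [ 0.   1.1 55.8] rz 0.000 at [418.4 255.3  50.8] yaw 96.8 rp [-3.1396e+00  1.1000e-03] F [ 0.3 -0.3 -0.8] op 0.617 grip 0.0 t 18.77
```

View pics/t2.png

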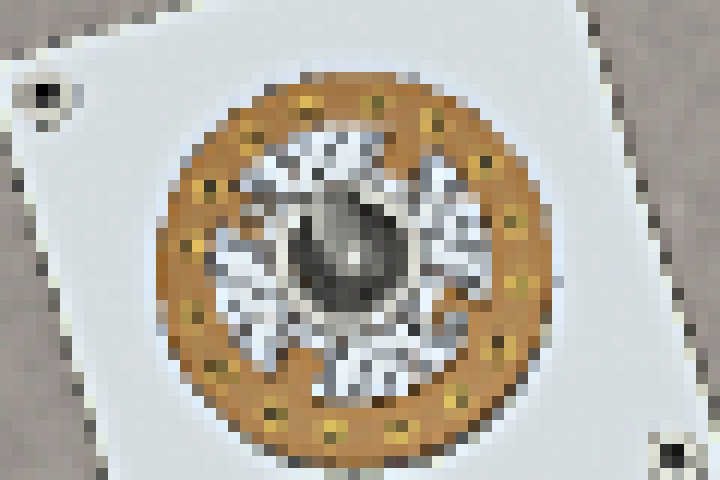

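The support lies flat, and the dowels (grey dots at about (250,225) and (455,325) in the crop) sit in two opposite notches. On to the spacer.

```bash

python3 -m handwheel '0 0 0 0 1.1 20 0.62;0 0 0 0 0 20 0.62;0 0 0 0 0 8 0.62;0 0 0 0 0 4 0.6;0 0 0 0 0 2 0.6'|egrep 'clock|eef|contact|open'
python3 -m handwheel '0 0 0 0 0 1 0.6;0 0 0 0 0 0 0.6'|egrep 'clock|eef|contact|open'
python3 -m handwheel '0 0 0 0 0 0 0.5;0 0 0 0 0 0 0.4;0 0 0 0 0 0 0.36;0 0 0 0 0 0 0.36;0 0 0 0 0 0 0.36' 25|egrep 'clock|eef|contact|open|grasp'
```

```text
clock: 19.23
eef_pos: [420.6, 255.2, -2.3]
contact_force: [0.4, -0.0, -0.2]
opening: 0.605
clock: 19.4
eef_pos: [420.8, 255.9, -2.7]
contact_force: [0.2, 0.8, -0.1]
opening: 0.602
clock: 19.82
eef_pos: [420.7, 256.2, -2.4]
contact_force: [-2.5, -1.7, 7.3]
opening: 0.42
grasp_force: 24.1
```

```bash

python3 -m handwheel '0 0 0 0 0 0 0.6;0 0 0 0 0 0 0.6;0 0 0.12 0 0 1 0.6;0 0 0.12 0 0 1 0.6;0 0 0.12 0 0 0 0.6' |egrep 'contact'
python3 -m handwheel '0 0 0.12 0 0 0 0.6;0 0 0.12 0 0 0 0.6;0 0 0.12 0 0 0 0.6;0 0 0.12 0 0 0 0.6;0 0 0.12 0 0 0 0.6' |egrep 'contact'
python3 -m handwheel '0 0 0.12 0 0 0 0.6;0 0 0.12 0 0 0 0.6;0 0 0.12 0 0 0 0.6;0 0 0.12 0 0 0 0.6;0 0 0.12 0 0 0 0.6' |egrep 'clock|eef|contact|open|rot'
python3 -m handwheel '0 0 0 0 0 0 0.5;0 0 0 0 0 0 0.4;0 0 0 0 0 0 0.36;0 0 0 0 0 0 0.36;0 0 0 0 0 0 0.36' 30|egrep 'clock|eef|contact|open|grasp'
python3 -m handwheel '0 0 0 0 0 -5 0.36;0 0 0 0 0 -25 0.36;0 0 0 0 0 -40 0.36;0 0 0 0 0 -40 0.36;0 0 0 0 0 -10 0.36'|egrep 'clock|eef|contact|open|grasp|rot'
python3 -c "from h import *;go(524.5,35.0,112)"
```

```text
contact_force: [-0.2, 0.5, 0.7]
contact_force: [-0.1, -0.1, -0.5]
clock: 21.07
eef_pos: [420.3, 256.0, -5.2]
tcp_rot: [-3.142, -0.0, 0.123]
contact_force: [0.8, 0.2, 0.4]
opening: 0.6
clock: 21.48
eef_pos: [420.3, 256.0, -4.9]
contact_force: [-1.3, -0.3, 6.1]
opening: 0.421
grasp_force: 29.3
clock: 21.9
eef_pos: [422.7, 257.4, 120.0]
tcp_rot: [-3.139, -0.006, 0.132]
contact_force: [1.5, 1.3, -0.9]
opening: 0.423
grasp_force: 30.3
tool d [ 71.6 233.9   8. ] rz 0.000 at [422.7 257.4 120. ] yaw 7.6 rp [-3.1388 -0.0064] F [ 1.5  1.3 -0.9] op 0.423 grip 30.3 t 21.90
```

```bash

python3 -m handwheel '0 0 0 10.6 33.2 0 0.36;0 0 0 10.6 33.2 0 0.36;0 0 0 10.6 33.2 0 0.36;0 0 0 10.6 33.2 0 0.36;0 0 0 10.6 33.2 0 0.36'|egrep 'eef|contact'
python3 -m handwheel '0 0 0 10.6 33.2 0 0.36;0 0 0 10.6 33.2 0 0.36;0 0 0 0 0 0 0.36;0 0 0 0 0 5 0.36;0 0 0 0 0 5 0.36'|egrep 'eef|contact'
python3 -m handwheel '0 0 0 0 0 5 0.36;0 0 0 0 0 0 0.36;0 0 0 0 0 0 0.36'|egrep 'eef|contact|grasp'
python3 -c "from h import *;go(524.5,35.0,90)"
```

```text
eef_pos: [494.4, 96.6, 114.7]
contact_force: [0.8, -0.4, -1.0]
eef_pos: [523.3, 35.0, 104.2]
contact_force: [-0.4, 0.5, 0.2]
eef_pos: [522.8, 35.9, 99.1]
contact_force: [0.0, -0.4, -1.0]
grasp_force: 30.3
tool d [1.6 1.1 9.1] rz 0.000 at [522.8  35.9  99.1] yaw 7.5 rp [-3.1415e+00  1.4000e-03] F [ 0.  -0.4 -1. ] op 0.422 grip 30.3 t 22.98
```

```bash

python3 -m handwheel '0 0 0 1.6 1.1 5 0.36;0 0 0 0 0 4 0.36;0 0 0 0 0 3 0.36;0 0 0 0 0 3 0.36;0 0 0 0 0 0 0.36'|egrep 'eef|contact'
python3 -m handwheel '0 0 0 0 0 3 0.36;0 0 0 0 0 3 0.36;0 0 0 0 0 3 0.36;0 0 0 0 0 0 0.36'|egrep 'eef|contact'
```

```text
eef_pos: [524.9, 34.1, 84.0]
contact_force: [0.0, -0.3, -0.2]
eef_pos: [524.7, 34.0, 75.0]
contact_force: [-0.6, -0.3, -0.2]
```

```bash

python3 -m handwheel '0 0 0 0 0 3 0.36;0 0 0 0 0 3 0.36;0 0 0 0 0 3 0.36;0 0 0 0 0 0 0.36'|egrep 'eef|contact'
```

```text
eef_pos: [524.6, 34.0, 65.9]
contact_force: [-2.4, -1.6, -0.2]
```

```bash

python3 -m handwheel '0 0 0 -0.2 -0.8 3 0.36;0 0 0 0 0 3 0.36;0 0 0 0 0 3 0.36;0 0 0 0 0 0 0.36'|egrep 'eef|contact'
python3 -m handwheel '0 0 0 0 0 3 0.36;0 0 0 0 0 3 0.36;0 0 0 0 0 0 0.36'|egrep 'eef|contact'
python3 -m handwheel '0 0 0 0 0 2 0.36;0 0 0 0 0 2 0.36;0 0 0 0 0 0 0.36'|egrep 'eef|contact'
```

```text
eef_pos: [524.5, 34.7, 57.1]
contact_force: [-3.0, -1.3, -1.4]
eef_pos: [525.7, 35.0, 51.5]
contact_force: [0.2, -0.7, -0.1]
eef_pos: [524.8, 34.8, 47.4]
contact_force: [-1.2, -1.0, -0.2]
```

```bash

python3 -m handwheel '0 0 0 0 0 2 0.36;0 0 0 0 0 2 0.36;0 0 0 0 0 0 0.36'|egrep 'eef|contact'
python3 -m handwheel '0 0 0 0 0 1 0.36;0 0 0 0 0 1 0.36;0 0 0 0 0 0 0.36'|egrep 'eef|contact'
```

```text
eef_pos: [524.6, 34.8, 43.2]
contact_force: [-2.5, -1.4, 0.9]
eef_pos: [524.4, 34.7, 41.5]
contact_force: [-3.5, -2.3, 1.7]
```

```bash

python3 -m handwheel '0 0 0 0 0 1 0.36;0 0 0 0 0 0 0.36'|egrep 'clock|eef|contact'
```

```text
clock: 25.57
eef_pos: [524.3, 34.7, 41.0]
contact_force: [-7.5, -3.1, 9.3]
```

```bash

python3 -m handwheel '0 0 0 0 0 -0.8 0.36;0 0 0 0 0 0 0.6;0 0 0 0 0 0 0.6;0 0 0 0 0 -3 0.65;0 0 0 0 0 -15 0.65'|egrep 'eef|contact|open'
python3 -m handwheel '0 0 0 0 0 -25 0.65;0 0 0 0 0 -30 0.65;0 0 0 0 0 -20 0.9;0 0 0 0 0 0 0.9;0 0 0 0 0 0 0.9'|egrep 'clock|eef|contact|open'
python3 -c "from h import *;go(553.8,291,70)"
```

```text
eef_pos: [524.2, 34.9, 58.2]
contact_force: [0.4, -0.2, 0.2]
opening: 0.646
clock: 26.4
eef_pos: [526.5, 35.1, 135.9]
contact_force: [-0.2, -0.8, -0.1]
opening: 0.899
tool d [  60.  -250.3   65.9] rz 0.000 at [526.5  35.1 135.9] yaw 7.4 rp [ 3.1415 -0.0038] F [-0.2 -0.8 -0.1] op 0.899 grip 0.0 t 26.40
```

```bash

python3 -m handwheel '0 0 0 7.6 -31.3 0 0.9;0 0 0 7.6 -31.3 0 0.9;0 0 0 7.6 -31.3 0 0.9;0 0 0 7.6 -31.3 0 0.9;0 0 0 7.6 -31.3 14 0.9'|egrep 'eef|contact|open'
python3 -m handwheel '0 0 0 7.6 -31.3 14 0.9;0 0 0 7.6 -31.3 14 0.9;0 0 0 7.6 -31.3 14 0.9;0 0 0 0 0 0 0.9;0 0 0 0 0 0 0.9'|egrep 'clock|eef|contact|open'
python3 - <<'E'
from h import *
go(553.8,291,4)
im=cams.grab_frame('top')[:,:,::-1];cv2.imwrite('pics/t3.png',np.hstack([crop(im,(309,212),16,20,10),crop(cams.grab_frame('scene')[:,:,::-1],(320,192),16,20,10)]))
E
```

```text
eef_pos: [543.7, 196.9, 121.2]
contact_force: [0.7, -1.2, -0.8]
opening: 0.899
clock: 27.23
eef_pos: [551.8, 291.9, 76.0]
contact_force: [0.2, -0.1, -1.1]
opening: 0.903
tool d [ 1.8  1.1 72. ] rz 0.000 at [551.8 291.9  76. ] yaw 7.5 rp [3.1404 0.0032] F [ 0.2 -0.1 -1.1] op 0.903 grip 0.0 t 27.23
```

View pics/t3.png

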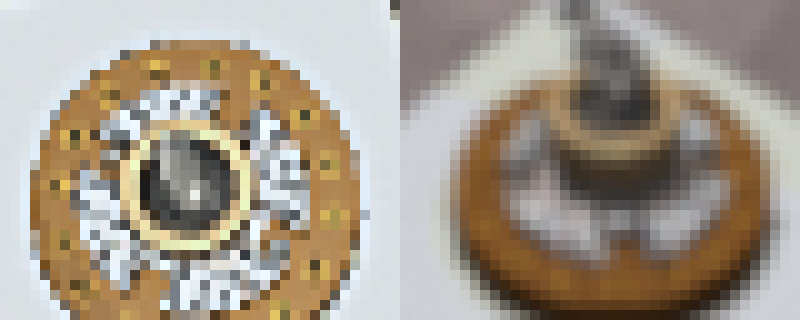

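The spacer sits squarely on the hub (beige ring at about (188,185) in the left crop, directly around the stud). Now the cap.

```bash

python3 -m handwheel '0 0 0 1.8 1.1 20 0.9;0 0 0 0 0 20 0.9;0 0 0 0 0 15 0.9;0 0 0 0 0 8 0.9;0 0 0 0 0 4 0.9'|egrep 'eef|contact|open'
python3 -m handwheel '0 0 0 0 0 2 0.9;0 0 0 0 0 0 0.8;0 0 0 0 0 0 0.8'|egrep 'eef|contact|open'
python3 -m handwheel '0 0 0 0 0 0 0.7;0 0 0 0 0 0 0.6;0 0 0 0 0 0 0.58;0 0 0 0 0 0 0.58;0 0 0 0 0 0 0.58' 25|egrep 'clock|eef|contact|open|grasp'
```

```text
eef_pos: [554.7, 288.7, 10.6]
contact_force: [0.6, -0.2, -0.3]
opening: 0.899
eef_pos: [555.8, 290.2, 10.4]
contact_force: [0.6, -0.7, -0.2]
opening: 0.801
clock: 28.42
eef_pos: [555.7, 290.4, 10.0]
contact_force: [0.3, -0.5, 4.3]
opening: 0.631
grasp_force: 25.5
```

```bash

python3 -m handwheel '0 0 0 0 0 0 0.8;0 0 0 0 0 0 0.8;0 0 -0.1208 0 0 2 0.8;0 0 -0.1208 0 0 2 0.8;0 0 -0.1208 0 0 2 0.8' |egrep 'contact'
python3 -m handwheel '0 0 -0.1208 0 0 0 0.8;0 0 -0.1208 0 0 0 0.8;0 0 -0.1208 0 0 0 0.8;0 0 -0.1208 0 0 0 0.8;0 0 -0.1208 0 0 0 0.8' |egrep 'contact'
python3 -m handwheel '0 0 -0.1208 0 0 0 0.8;0 0 -0.1208 0 0 0 0.8;0 0 -0.1208 0 0 0 0.8;0 0 -0.1208 0 0 0 0.8;0 0 -0.1208 0 0 0 0.8' |egrep 'clock|eef|contact|open|rot'
python3 -m handwheel '0 0 0 0 0 0 0.7;0 0 0 0 0 0 0.6;0 0 0 0 0 0 0.58;0 0 0 0 0 0 0.58;0 0 0 0 0 0 0.58' 60|egrep 'clock|eef|contact|open|grasp|rot'
python3 -m handwheel '0 0 0 0 0 -5 0.58;0 0 0 0 0 -25 0.58;0 0 0 0 0 -40 0.58;0 0 0 0 0 -30 0.58;0 0 0 0 0 -10 0.58'|egrep 'clock|eef|contact|open|grasp|rot'
python3 -c "from h import *;go(524.5,35.0,115,168.9)"
```

```text
contact_force: [-0.2, 0.3, -0.1]
contact_force: [0.4, 0.1, -1.1]
clock: 29.67
eef_pos: [554.7, 290.0, 3.0]
tcp_rot: [-3.141, 0.0, 1.705]
contact_force: [-0.6, -0.3, 0.5]
opening: 0.799
clock: 30.08
eef_pos: [554.8, 290.0, 3.5]
tcp_rot: [-3.141, 0.0, 1.697]
contact_force: [-4.2, -1.7, 4.4]
opening: 0.636
grasp_force: 62.1
clock: 30.5
eef_pos: [557.7, 291.4, 118.3]
tcp_rot: [3.135, -0.002, 1.698]
contact_force: [0.3, 0.8, -2.1]
opening: 0.63
grasp_force: 64.0
tool d [-250.1  -65.6    3.3] rz -1.250 at [557.7 291.4 118.3] yaw 97.3 rp [ 3.1351e+00 -2.3000e-03] F [ 0.3  0.8 -2.1] op 0.630 grip 64.0 t 30.50
```

```bash

python3 -m handwheel '0 0 0 -31.1 -7.8 0 0.58;0 0 0 -31.1 -7.8 0 0.58;0 0 0 -31.1 -7.8 0 0.58;0 0 0 -31.1 -7.8 0 0.58;0 0 0 -31.1 -7.8 0 0.58'|egrep 'eef|contact'
python3 -m handwheel '0 0 0 -31.1 -7.8 0 0.58;0 0 0 -31.1 -7.8 0 0.58;0 0 0 -31.1 -7.8 0 0.58;0 0 -0.1133 0 0 0 0.58;0 0 -0.1133 0 0 0 0.58'|egrep 'eef|contact'
python3 -m handwheel '0 0 -0.1133 0 0 0 0.58;0 0 -0.1133 0 0 0 0.58;0 0 -0.1133 0 0 0 0.58;0 0 -0.1133 0 0 0 0.58;0 0 -0.1133 0 0 0 0.58'|egrep 'eef|contact'
python3 -m handwheel '0 0 -0.1133 0 0 0 0.58;0 0 -0.1133 0 0 0 0.58;0 0 -0.1133 0 0 0 0.58;0 0 -0.1133 0 0 0 0.58;0 0 0 0 0 0 0.58'|egrep 'eef|contact|grasp'
python3 -c "from h import *;go(524.5,35.0,100,168.7)"
```

```text
eef_pos: [535.7, 129.5, 112.9]
contact_force: [-0.3, -0.5, -1.8]
eef_pos: [524.6, 33.5, 112.9]
contact_force: [-0.2, 0.7, -1.4]
eef_pos: [524.9, 35.3, 112.9]
contact_force: [-0.0, 0.0, -1.6]
eef_pos: [524.8, 35.3, 112.9]
contact_force: [-0.1, 0.3, -1.8]
grasp_force: 63.9
tool d [ 0.3 -0.4 12.9] rz 0.006 at [524.8  35.3 112.9] yaw 169.0 rp [-3.1414e+00 -5.0000e-04] F [-0.1  0.3 -1.8] op 0.633 grip 63.9 t 32.17
```

```bash

python3 -m handwheel '0 0 0 0.3 -0.4 5 0.58;0 0 0 0 0 5 0.58;0 0 0 0 0 5 0.58;0 0 0 0 0 5 0.58;0 0 0 0 0 2 0.58'|egrep 'eef|contact'
python3 -m handwheel '0 0 0 0 0 2 0.58;0 0 0 0 0 2 0.58;0 0 0 0 0 2 0.58;0 0 0 0 0 0 0.58'|egrep 'eef|contact|rot'
```

```text
eef_pos: [524.2, 35.0, 90.3]
contact_force: [-0.6, 0.2, -2.1]
eef_pos: [524.6, 35.1, 85.2]
tcp_rot: [-3.142, -0.0, 2.945]
contact_force: [0.1, 0.9, -1.1]
```

```bash

python3 -m handwheel '0 0 0 0 0 2 0.58;0 0 0 0 0 2 0.58;0 0 0 0 0 0 0.58'|egrep 'eef|contact|rot'
python3 -m handwheel '0 0 0 0 0 2 0.58;0 0 0 0 0 1.5 0.58;0 0 0 0 0 0 0.58'|egrep 'eef|contact|rot'
```

```text
eef_pos: [524.6, 35.1, 81.2]
tcp_rot: [-3.142, -0.0, 2.945]
contact_force: [-0.4, -0.7, -1.0]
eef_pos: [524.6, 35.1, 77.7]
tcp_rot: [-3.141, -0.0, 2.945]
contact_force: [0.3, -0.3, -1.6]
```

```bash

python3 -m handwheel '0 0 0 0 0 2 0.58;0 0 0 0 0 1 0.58;0 0 0 0 0 0 0.58'|egrep 'eef|contact|rot'
python3 -m handwheel '0 0 0 0 0 2 0.58;0 0 0 0 0 2 0.58;0 0 0 0 0 0 0.58'|egrep 'eef|contact|rot'
python3 -m handwheel '0 0 0 0 0 1.5 0.58;0 0 0 0 0 1.5 0.58;0 0 0 0 0 0 0.58'|egrep 'eef|contact|rot|clock'
```

```text
eef_pos: [524.6, 35.0, 74.8]
tcp_rot: [-3.142, -0.0, 2.945]
contact_force: [-0.2, -0.2, -1.3]
eef_pos: [524.5, 35.1, 70.6]
tcp_rot: [-3.141, -0.001, 2.945]
contact_force: [1.1, 0.5, -1.2]
clock: 34.17
eef_pos: [524.6, 35.0, 67.7]
tcp_rot: [-3.141, -0.0, 2.945]
contact_force: [-0.0, 1.3, -2.1]
```

```bash

python3 -m handwheel '0 0 0 0 0 1.5 0.58;0 0 0 0 0 1.5 0.58;0 0 0 0 0 0 0.58'|egrep 'eef|contact|grasp'
python3 -m handwheel '0 0 0 0 0 1.5 0.58;0 0 0 0 0 1.5 0.58;0 0 0 0 0 0 0.58'|egrep 'eef|contact|grasp'
python3 -m handwheel '0 0 0 0 0 1.5 0.58;0 0 0 0 0 1.5 0.58;0 0 0 0 0 0 0.58'|egrep 'eef|contact|grasp'
```

```text
eef_pos: [525.0, 35.1, 65.1]
contact_force: [-1.4, 1.0, 3.5]
grasp_force: 64.4
eef_pos: [525.0, 35.1, 62.3]
contact_force: [-2.9, 0.1, 7.0]
grasp_force: 64.6
eef_pos: [525.0, 35.1, 59.5]
contact_force: [-2.7, -0.3, 9.6]
grasp_force: 64.9
```

```bash

python3 -m handwheel '0 0 0 0 0 1.5 0.58;0 0 0 0 0 1.3 0.58;0 0 0 0 0 0 0.58'|egrep 'eef|contact|grasp'
python3 -m handwheel '0 0 0.06 0 0 0 0.58;0 0 0.06 0 0 0 0.58;0 0 0.06 0 0 0 0.58;0 0 0.06 0 0 0 0.58'|egrep 'eef|contact|rot|grasp'
python3 -c "from rig import r;print(r.sense()['wrist_torque'])"
```

```text
eef_pos: [525.0, 35.1, 56.9]
contact_force: [-3.9, -0.3, 12.1]
grasp_force: 65.1
eef_pos: [526.2, 35.1, 57.4]
tcp_rot: [3.14, 0.002, 2.703]
contact_force: [-0.8, -0.5, 11.8]
grasp_force: 65.2
[-0.07315488  0.19584922  0.07566185]
```

```bash

python3 -m handwheel '0 0 0.111 0 0 0 0.58;0 0 0.111 0 0 0 0.58;0 0 0.111 0 0 0 0.58;0 0 0.111 0 0 0 0.58'|egrep 'eef|contact|rot|grasp'
python3 -m handwheel '0 0 0.111 0 0 0 0.58;0 0 0.111 0 0 0 0.58;0 0 0.111 0 0 0 0.58;0 0 0.111 0 0 0 0.58'|egrep 'eef|contact|rot|grasp'
python3 -m handwheel '0 0 0.111 0 0 0 0.58;0 0 0.111 0 0 0 0.58;0 0 0.111 0 0 0 0.58;0 0 0.111 0 0 0 0.58;0 0 0 0 0 0 0.58'|egrep 'eef|contact|rot|grasp|clock'
python3 -c "from rig import r;print(r.sense()['wrist_torque'],r.sense()['tcp_rot'])"
```

```text
eef_pos: [526.9, 34.3, 57.6]
tcp_rot: [3.139, 0.004, 2.257]
contact_force: [0.5, -7.1, 10.9]
grasp_force: 65.2
eef_pos: [525.9, 33.9, 57.3]
tcp_rot: [3.14, 0.002, 1.813]
contact_force: [-2.0, -8.3, 11.4]
grasp_force: 65.3
clock: 36.58
eef_pos: [525.1, 34.5, 57.1]
tcp_rot: [3.141, 0.001, 1.367]
contact_force: [-2.9, -4.8, 12.5]
grasp_force: 65.1
[-0.68845785  0.66462197 -0.12867664] [3.14078424e+00 6.28455887e-04 1.36665576e+00]
```

```bash

python3 -m handwheel '0 0 0 0 0 -1.5 0.58;0 0 0 0 0 -1.5 0.58;0 0 0 0 0 -1 0.58;0 0 0 0 0 0 0.58'|egrep 'eef|contact|rot|grasp'
python3 -m handwheel '0 0 0 0 0 -1 0.58;0 0 0 0 0 0 0.58'|egrep 'eef|contact|rot|grasp'
```

```text
eef_pos: [525.0, 34.6, 60.9]
tcp_rot: [3.141, 0.0, 1.374]
contact_force: [-3.2, -3.7, 10.4]
grasp_force: 64.8
eef_pos: [525.0, 34.6, 61.8]
tcp_rot: [3.141, 0.001, 1.374]
contact_force: [-1.7, -3.6, 7.5]
grasp_force: 64.7
```

```bash

python3 -m handwheel '0 0 0 0 0 -0.8 0.58;0 0 0 0 0 0 0.58'|egrep 'eef|contact|rot|grasp'
```

```text
eef_pos: [524.9, 34.5, 61.9]
tcp_rot: [3.141, 0.001, 1.374]
contact_force: [0.3, -5.1, -0.8]
grasp_force: 65.6
```

The cap stops rising at z≈61.9 and the force reverses, so it is locked under the head. Releasing now.

```bash

python3 -m handwheel '0 0 0 0 0 0.8 0.58;0 0 0 0 0 0 0.7;0 0 0 0 0 0 0.85;0 0 0 0 0 0 0.85;0 0 0 0 0 -4 0.85'|egrep 'eef|contact|open'
python3 -m handwheel '0 0 0 0 0 -20 0.85;0 0 0 0 0 -35 0.85;0 0 0 -20 0 -25 0.85;0 0 0 -40 0 0 0.85;0 0 0 -40 0 0 0.85'|egrep 'eef|contact|open'
python3 -m handwheel '0 0 0 -40 0 0 0.85;0 0 0 -40 0 0 0.85;0 0 0 -40 0 0 0.85;0 0 0 -20 0 0 0.85;0 0 0 0 0 0 0.85'|egrep 'eef|contact|clock'
python3 - <<'E'
from h import *
cv2.imwrite('pics/f.png',np.hstack([crop(cams.grab_frame('top')[:,:,::-1],(309,212),20,20,20)[::2,::2],crop(cams.grab_frame('scene')[:,:,::-1],(320,188),20,20,20)[::2,::2]]))
E
```

```text
eef_pos: [524.2, 35.3, 64.7]
contact_force: [-0.0, 0.7, 0.2]
opening: 0.847
eef_pos: [506.5, -63.3, 147.4]
contact_force: [-0.7, -0.4, -0.1]
opening: 0.853
clock: 38.5
eef_pos: [477.1, -203.8, 145.6]
contact_force: [-0.2, 0.3, 0.3]
```

View pics/f.png

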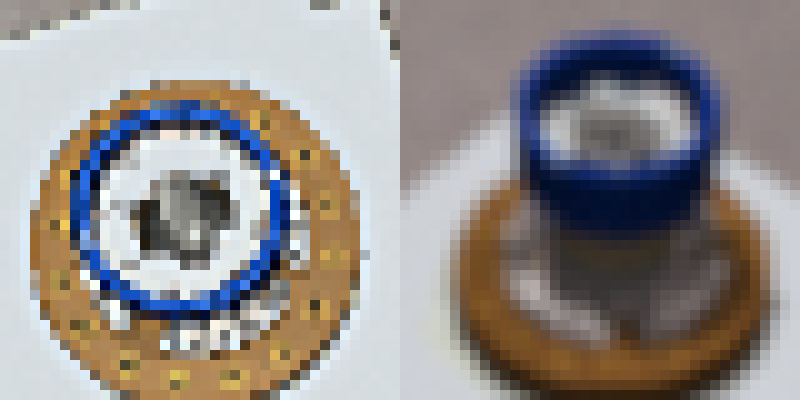

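The final picture shows the cap level on the stack at about (185,215) in the left crop. Its slot runs crosswise and the T-head bar lies across it. The gripper is clear of everything.

```bash
python3 -c "from rig import r;print(r.sign_off())"
```

```text
the job is handed in; nothing more can be done
None
```

The die pack is back together and handed in at about 38.5 s: support flat over the dowels, short spacer on its hub, cap turned and locked under the T-head. The highest push I read was about 16 N.

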